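Make up two bonder changeover kits

TASK

Make up the two changeover kits from the stock on the bench: the green tray gets the yellow spool, the slotted steel block and the knurled collar; the orange tray gets the blue spool and the black heater block, and its ring bay stays empty. Stand each piece upright on the floor of the bay that carries its mark (disc for a spool, square for a block, ring for the collar), and finish the green kit before the orange one is complete. Leave the red spool and the black loupe where they stand.

Things in the scene. Friction and masses are not known exactly. Their poses are not given: they have to be found in the camera images.
- tray_green: Green kit tray; seen along its y axis it has three equal bays, each 74 x 74 mm inside, with centres at y = -78, 0 and +78 mm (x = 0). Each bay has a white mark at the middle of its floor: disc at y = -78 mm, square at y = 0, ring at y = +78 mm. Whole tray 82 (x) by 238 (y) mm, 12 mm high, fixed to the bench; floor 4 mm thick, so things stand 4 mm above the bench; outer walls and dividers 4 mm thick, rising 8 mm above the floor. Origin: centre of the underside, z up.
- tray_orange: Orange kit tray; seen along its y axis it has three equal bays, each 74 x 74 mm inside, with centres at y = -78, 0 and +78 mm (x = 0). Each bay has a white mark at the middle of its floor: ring at y = -78 mm, disc at y = 0, square at y = +78 mm. Whole tray 82 (x) by 238 (y) mm, 12 mm high, fixed to the bench; floor 4 mm thick, so things stand 4 mm above the bench; outer walls and dividers 4 mm thick, rising 8 mm above the floor. Origin: centre of the underside, z up.
- spool_yellow: Wire spool with yellow flanges, standing on end: 48 mm across its two round flanges, 44 mm tall; each flange is 10 mm thick and the gold wire wound between them 42 mm across, 3 mm inside the flange edge. Black dot in the middle of the top. Origin: centre of the underside, z up. Stands on the bench at the start. About 130 g. 
- spool_blue: Wire spool with blue flanges, standing on end: 48 mm across its two round flanges, 44 mm tall; each flange is 10 mm thick and the aluminium wire wound between them 42 mm across, 3 mm inside the flange edge. Black dot in the middle of the top. Origin: centre of the underside, z up. Stands on the bench at the start. About 130 g. 
- block_slotted: Slotted steel work-holder block, bright steel, with narrow fins and slots on top running along its x. 48 (x) by 40 (y) by 40 (z) mm; the two outer side walls (across y, 40 mm apart) are solid, and it is best gripped across them. Origin: centre of the underside, z up. Stands upright, at any yaw. About 400 g.
- block_black: Black heater block with one wide groove (12 mm wide, 6 mm deep) along its x in the top and two brass screw heads. 48 (x) by 40 (y) by 40 (z) mm, solid; best gripped across y (40 mm). Origin: centre of the underside, z up. Stands upright, at any yaw. About 220 g.
- collar: Knurled aluminium collar, a thick ring standing with its bore upright: 48 mm outside, 26 mm bore, 40 mm tall. Origin: centre of the underside, z up. Stands on the bench at the start. About 140 g.
- spool_red: Wire spool with red flanges, stays where it is; standing on end: 48 mm across its two round flanges, 44 mm tall; each flange is 10 mm thick and the copper wire wound between them 42 mm across, 3 mm inside the flange edge. Black dot in the middle of the top. Origin: centre of the underside, z up. Stands on the bench at the start. About 130 g. 
- loupe: Round black inspection loupe with a glass top, stays where it is: 48 mm across the top rim (the uppermost 8 mm), 44 mm below, 44 mm tall, standing. Origin: centre of the underside, z up. About 100 g.
Things that resemble listed ones, but are neither listed nor needed, are in the scene too. What is meant by the spool_yellow is not turquoise, and is the smaller of those in its own colour.

How it is judged (in metres and radians):
On the way, in this order (a step that is already met when the one before it is completed fails the run):
1. the green kit is complete: yellow spool on the disc, slotted block on the square, collar on the ring (x of spool_yellow in the frame of tray_green between -0.015 and 0.015 m and y of spool_yellow in the frame of tray_green between -0.093 and -0.063 m and z of each of spool_yellow, block_slotted, collar in the frame of tray_green below 0.008 m and angle between each of spool_yellow, block_slotted, collar's own z axis and vertical below 0.12 rad and x of block_slotted in the frame of tray_green between -0.015 and 0.015 m and y of block_slotted in the frame of tray_green between -0.015 and 0.015 m and x of collar in the frame of tray_green between -0.015 and 0.015 m and y of collar in the frame of tray_green between 0.063 and 0.093 m), for 0.2 s.
2. then the orange kit is complete: blue spool on the disc, black block on the square (x of spool_blue in the frame of tray_orange between -0.015 and 0.015 m and y of spool_blue in the frame of tray_orange between -0.015 and 0.015 m and z of each of spool_blue, block_black in the frame of tray_orange below 0.008 m and angle between each of spool_blue, block_black's own z axis and vertical below 0.12 rad and x of block_black in the frame of tray_orange between -0.015 and 0.015 m and y of block_black in the frame of tray_orange between 0.063 and 0.093 m), for 0.2 s.
At the end, for the whole second after the job is handed in: Yellow spool, slotted block and collar in the green tray's disc, square and ring bays, blue spool and black block in the orange tray's disc and square bays: each within 15 mm of the bay centre along the tray's axes, under 4 mm off its floor, upright within 0.12 rad, at rest (all of step 1 and all of step 2 and linear speed of each of spool_yellow, block_slotted, collar, spool_blue, block_black below 0.02 m/s); the robot touches nothing.
It fails at once if the red spool is shifted more than 20 mm or tipped (distance of spool_red from where it was at the start of the episode above 0.02 m or angle between spool_red's own z axis and vertical above 0.3 rad).
It fails at once if the loupe is shifted more than 20 mm or tipped (distance of loupe from where it was at the start of the episode above 0.02 m or angle between loupe's own z axis and vertical above 0.3 rad).
It also fails if it takes over 125 s, if anything falls off the work surface, if the arm or the gripper's body presses on something with over 40 N, if the wrist force passes 120 N, or if a joint passes its speed limit or range.

ROBOT

A 6-joint arm with a two-finger parallel gripper is mounted at the origin on the work surface. World frame = base frame: x ahead of the robot, y to its left, z up, the work surface at z = 0. Lengths are in mm, angles in degrees, forces in N, time in s.
With the tool pointing down it reaches from about 300 to 850 mm from the base axis. Payload 4.2 kg.
Tool frame: the origin (TCP) lies midway between the tips of the shut fingers; the grasp point (between the pads) lies 19 mm behind it (env.tcp_to_grasp is the distance from the TCP to the grasp point, in mm); z points along the fingers, x is the direction in which the jaws open and shut, and the axes are right-handed (so a half turn about z gives the same grasp; the last joint's range is limited). The gripper opens to 91 mm and grips with 3 to 60 N. Pads are 32 mm wide; open, the fingers measure 118 mm over their backs; the gripper's body (76 mm by 178 mm) begins 60 mm behind the grasp point.
Start: joints at [64.229, 18.312, 89.639, -0, 72.044, -1.146], TCP at [239.6, 522.719, 213.976] pointing down, gripper open.
Joint ranges: [-177.97, 177.97], [-48.28, 115.42], [12.27, 149.76], [-77.06, 257.06], [2.81, 150.46], [-146.56, 146.56]. Speed limits (degrees/s): [147.25, 147.25, 180, 180, 180, 180].

INTERFACE

Orientations are given as [roll, pitch, yaw] about the fixed x, y, z axes, in that order (R = Rz(yaw) Ry(pitch) Rx(roll)).
In Python, from workcell import env gives the robot as it stands.
- The arm moves only by the tool drive_tool, never from a script. Its argument "motion" is a list of rows, each a list of 2 entries, a list of its own where there are three numbers: the shift along the world's x, y, z in m, then the turn, a rotation vector about the world's x, y, z in rad. In form: [[[dx, dy, dz], [wx, wy, wz]], ...]. A call has exactly 10 rows; each row shifts and turns the commanded pose from where the row before left it; what a row does not reach is not made up. A row lasts 1/12 s, in which the tool goes at most 41.7 mm and 7.16 degrees, less where a joint would pass 70% of its speed; a pose out of reach is approached as far as the arm can. A call is refused whole if a number of a shift passes 0.0417 or a number of a turn 0.125, either way. A call with a gripper value outside its range is refused whole. "claw" is the opening, from 0 (shut) to 1 (fully open), set as the call begins (left out, the last holds). The fingers move at their own pace and stop on an object; "force" is the grip in N (left out, the last holds). Time passes only in rows, so rows that do not move let the fingers close, or fill a call up. It gives the time, the measured TCP pose, the force and the opening at its end, in the units of the state.
- env.state(): the state, without advancing time (a new reading comes with each control period).
- env.grab_frame(name): name is "scene" or "top" or "wrist"; returns the picture (400x640x3 uint8, red, green, blue); there is no depth.
- env.camera_params(name): a dict with "fov_y" (degrees; the focal length in pixels is half the picture's height over the tangent of half this angle, whatever the lens; pixels are square), "cx", "cy" (the principal point, pixels), "pose" (4x4, takes a point from camera to world coordinates). Camera axes: x right, y down, z forward; pixel columns grow to the right and rows downward; lengths in mm; the calibration is good to about 2 mm. A picture is of the moment at which its call begins: read the wrist's pose just before it. camera_params takes no time and is no camera call; for the wrist camera it gives the pose at the moment of the call.
- env.job_done(): hands the job in, once; it reports no verdict.
The state is a dict: "time_s": time; "qpos": joint angles; "qvel": joint speeds; "effort": joint torques, N m; "ee_pos": TCP position; "ee_rot": TCP orientation; "force": force on the tool from outside, world axes, zero at the start; "torque": the same for the moment, N m; "gripper_width": finger opening in mm.
Only numpy, scipy, OpenCV 4.12 (cv2) and the standard library are available. Lean on these libraries where they do the work, as an engineer would, in place of code of your own. Each camera call takes 0.05 s, during which the arm holds its last target.

## Working session

There is one attempt and no reset: what is moved stays moved. The work goes in short steps, Python scripts to look and compute and a tool call to move; the robot and the scene stay as the last step left them, time stands still between calls to the robot, and variables do not carry over. Pictures are saved under pics/ and viewed, and the job is handed in when it is done.

Besides the shell and the picture viewer there is one more tool, called after ">>>" in YAML: its name, and indented under it one key for each argument. drive_tool: Moves the arm, as the interface text tells. Its arguments: {"type":"object","properties":{"motion":{"type":"array","items":{"type":"array"}},"claw":{"type":"number"},"force":{"type":"number"}},"required":["motion"]}

```bash
ls; mkdir -p pics; python3 - <<'E'
from workcell import env
import cv2,numpy as np
print(env.state(), env.tcp_to_grasp)
for n in("scene","top","wrist"):
    p=env.camera_params(n);print(n,{k:(np.round(v,3).tolist()) for k,v in p.items() if not isinstance(v,str)})
    cv2.imwrite(f"pics/{n}0.png",env.grab_frame(n)[:,:,::-1])
E
```

```text
pics
{'time_s': 0.0, 'qpos': array([ 6.42285482e+01,  1.83518261e+01,  8.97069572e+01,  4.09806459e-04,
        7.20418626e+01, -1.14706470e+00]), 'qvel': array([-0.03722338, -0.01313261,  0.08101456, -0.00851784,  0.1292261 ,
       -0.00205508]), 'effort': array([ 7.00469045e-04, -4.12463737e+01, -2.31970149e+01,  7.26806559e-02,
        4.56826645e-02, -1.42259423e-04]), 'ee_pos': array([239.37456759, 522.25563143, 213.11467607]), 'ee_rot': array([-1.79997596e+02,  1.00617915e-01,  6.53754883e+01]), 'force': array([0.57528326, 0.55080046, 0.01945418]), 'torque': array([0.01193931, 0.01826797, 0.05309127]), 'gripper_width': 91.12902164204893} 18.8
scene {'fov_y': 46.015, 'cx': 319.915, 'cy': 205.821, 'pose': [[-0.334, 0.784, -0.524, 1076.326], [0.943, 0.271, -0.195, 208.927], [-0.011, -0.559, -0.829, 965.98], [0.0, 0.0, 0.0, 1.0]]}
top {'fov_y': 57.376, 'cx': 322.753, 'cy': 199.213, 'pose': [[-0.003, -0.992, 0.128, 357.323], [-1.0, 0.004, 0.001, -12.929], [-0.002, -0.128, -0.992, 1070.205], [0.0, 0.0, 0.0, 1.0]]}
wrist {'fov_y': 62.687, 'cx': 316.939, 'cy': 192.043, 'pose': [[0.416, 0.88, 0.23, 175.158], [0.909, -0.402, -0.106, 550.847], [-0.001, 0.253, -0.967, 384.32], [0.0, 0.0, 0.0, 1.0]]}
```

View pics/top0.png

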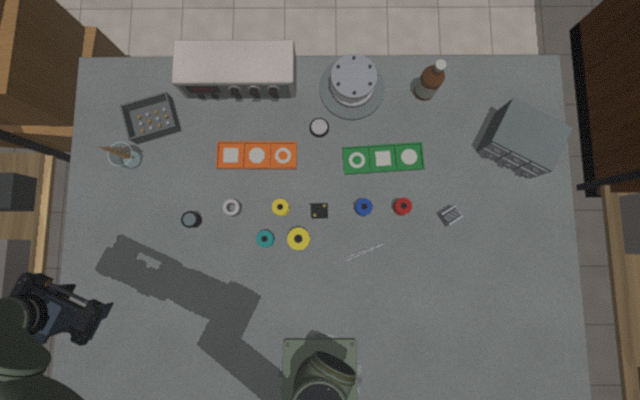

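View pics/scene0.png

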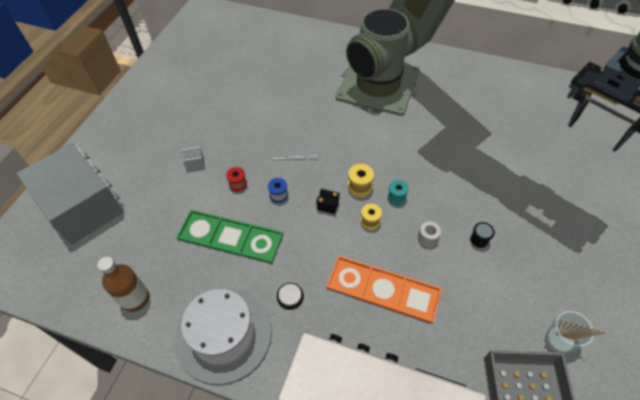

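View pics/wrist0.png

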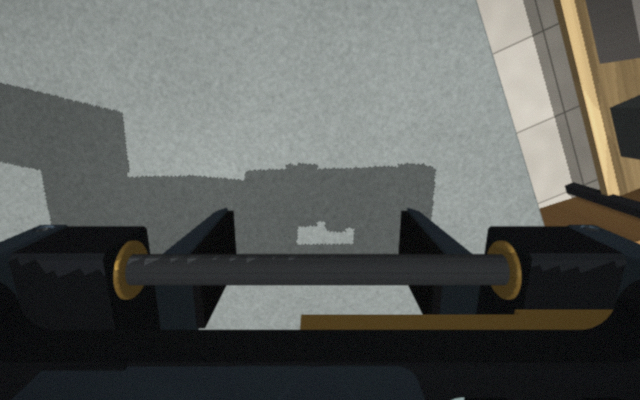

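```bash
python3 - <<'E'
import cv2
t=cv2.imread('pics/top0.png');s=cv2.imread('pics/scene0.png')
cv2.imwrite('pics/tc.png',cv2.resize(t[130:260,180:475],None,fx=2.7,fy=2.7,interpolation=cv2.INTER_CUBIC))
cv2.imwrite('pics/sc.png',cv2.resize(s[130:325,170:510],None,fx=2.35,fy=2.35,interpolation=cv2.INTER_CUBIC))
E
```

```text
(no output)
```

View pics/tc.png

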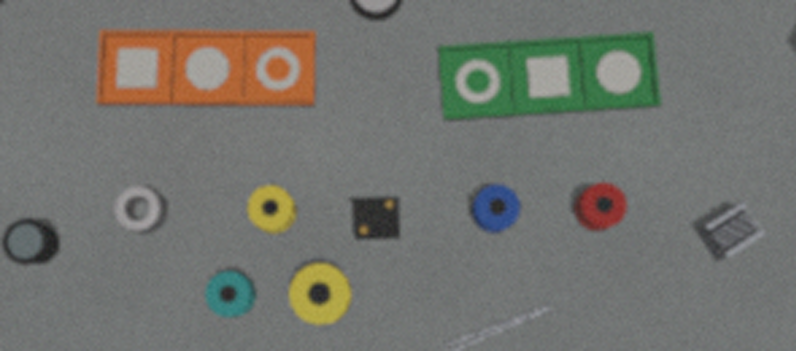

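View pics/sc.png

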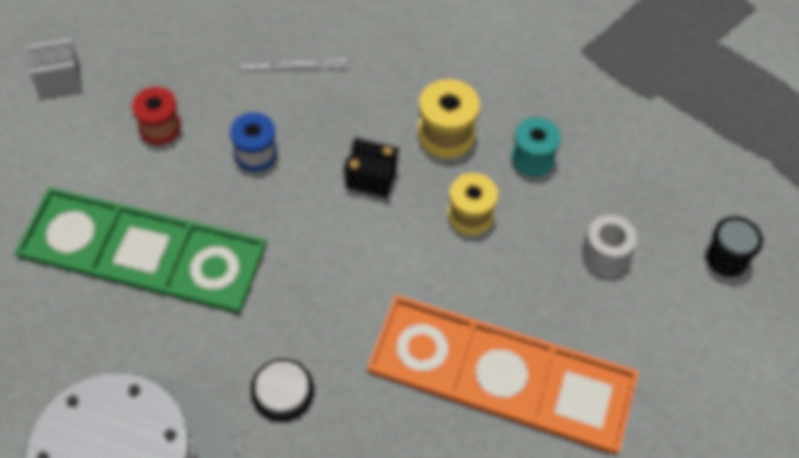

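Small yellow spool, top px (280,207), versus the large yellow one at (298,238) and the turquoise one at (265,239): the small one is the one meant. The loupe is at (190,219) and the red spool at (402,206). Measuring next.

```bash
cat > h.py <<'E'
import numpy as np,cv2
from workcell import env
def ray(n,uv,p=None):
    p=p or env.camera_params(n);f=200/np.tan(np.radians(p["fov_y"])/2);P=np.array(p["pose"])
    d=P[:3,:3]@np.array([(uv[0]-p["cx"])/f,(uv[1]-p["cy"])/f,1]);return P[:3,3],d
def onz(n,uv,z,p=None):
    o,d=ray(n,uv,p);return o+d*(z-o[2])/d[2]
def tri(a,b):
    (o1,d1),(o2,d2)=a,b;d1=d1/np.linalg.norm(d1);d2=d2/np.linalg.norm(d2)
    A=np.stack([d1,-d2],1);t=np.linalg.lstsq(A,o2-o1,rcond=None)[0];x=o1+d1*t[0];y=o2+d2*t[1]
    return (x+y)/2,np.linalg.norm(x-y)
def blob(im,m,uv,r=25):
    """centroid + area + component mask of the largest comp of mask m in window round uv"""
    w=np.zeros(m.shape,np.uint8);u,v=map(int,uv);w[max(0,v-r):v+r,max(0,u-r):u+r]=1
    k,l,st,c=cv2.connectedComponentsWithStats((m&(w>0)).astype(np.uint8))
    i=1+np.argmax(st[1:,4]);return c[i],st[i],l==i
E
python3 - <<'E'
from h import *
T=cv2.imread('pics/top0.png');S=cv2.imread('pics/scene0.png')
hT=cv2.cvtColor(T,cv2.COLOR_BGR2HSV).astype(int);hS=cv2.cvtColor(S,cv2.COLOR_BGR2HSV).astype(int)
def M(h,a,b):return (h[...,0]>=a)&(h[...,0]<=b)&(h[...,1]>110)
# spools: filled flange top in top view, dot in both
from itertools import product
for name,(a,b),ut,us,in [("yellow",(22,35),(280,207),(371,213)),("blue",(105,125),(363,207),(278,185)),("red",(-1,8),(402,206),(236,174)),("bigyellow",(22,35),(298,238),(361,174))]:
    m=M(hT,a,b)|(M(hT,172,180) if name=="red" else False)
    c,st,l=blob(T,m,ut,18);cn=cv2.findContours(l.astype(np.uint8),0,1)[0];(e,ax,_)=cv2.fitEllipse(max(cn,key=len))
    r=[]
    for I,uv in((T,ut),(S,us)):
        g=I.max(2).astype(float);u,v=uv
        w=g[v-12:v+13,u-12:u+13]; mm=np.zeros(g.shape,bool);mm[v-7:v+8,u-8:u+9]=True
        wt=np.where(mm,np.clip(80-g,0,None),0)
        ys,xs=np.mgrid[:400,:640];r.append((np.array([(wt*xs).sum(),(wt*ys).sum()])/wt.sum()))
    p,gap=tri(ray("top",r[0]),ray("scene",r[1]))
    print(name,"flange ell",np.round(e,1),np.round(ax,1),"onz44",onz("top",e,44).round(1),"dot",r[0].round(1),onz("top",r[0],44).round(1),"sc",r[1].round(1),onz("scene",r[1],44).round(1),"tri",p.round(1),gap.round(1))
# trays marks + colour masks
for name,(a,b),ut,us in [("green",(55,75),(383,158),(230,237)),("orange",(5,16),(257,155),(384,290))]:
    for n,h,uv in(("top",hT,ut),("scene",hS,us)):
        m=M(h,a,b);c,st,l=blob(T,m,uv,65)
        hull=cv2.convexHull(np.argwhere(l)[:,::-1].astype(np.int32));f=np.zeros(l.shape,np.uint8);cv2.fillConvexPoly(f,hull,1)
        q=np.array([onz(n,x,12)[:2] for x in hull[:,0]],np.float32);rc=cv2.minAreaRect(q)
        print(name,n,"rect@12",np.round(rc[0],1),np.round(rc[1],1),round(rc[2],1))
        fe=cv2.erode(f,np.ones((5,5)));w=(fe>0)&(h[...,1]<70)&(h[...,2]>130)
        k,l2,st,cc=cv2.connectedComponentsWithStats(w.astype(np.uint8))
        for i in range(1,k):
            if st[i,4]>40: print("   mark",cc[i].round(1),st[i,4],onz(n,cc[i],4).round(1))
E
```

```text
yellow flange ell [280.1 207. ] [15.9 17.1] onz44 [468.4 108.9  44. ] dot [279.7 206.4] [470.1 110.2  44. ] sc [371.2 211.5] [469.9 110.8  44. ] tri [470.1 110.5  44.1] 0.6
blue flange ell [363.2 206.8] [15.5 16.3] onz44 [ 468.2 -125.7   44. ] dot [363.9 206. ] [ 470.3 -127.6   44. ] sc [277.  184.8] [ 469.9 -127.4   44. ] tri [ 470.2 -127.4   44.4] 0.3
red flange ell [402.2 206. ] [15.6 17.7] onz44 [ 469.8 -235.8   44. ] dot [403.1 205.2] [ 472.2 -238.3   44. ] sc [235.  173.5] [ 471.6 -239.4   44. ] tri [ 472.2 -238.5   45.1] 0.8
bigyellow flange ell [298.1 238.3] [21.6 22. ] onz44 [380.2  57.5  44. ] dot [297.8 238.2] [380.5  58.5  44. ] sc [360.9 173.2] [369.2  55.4  44. ] tri [380.1  57.6  58.2] 0.3
green top rect@12 [ 617.4 -189.8] [ 78.3 234.4] 3.6
   mark [408.7 156.2] 211 [ 623.8 -268.6    4. ]
   mark [382.7 157.8] 231 [ 619.3 -190.9    4. ]
   mark [356.4 159.5] 162 [ 614.2 -112.4    4. ]
green scene rect@12 [ 622.  -188.3] [ 82.1 235.7] 3.7
   mark [199.4 228.2] 311 [ 623.8 -268.6    4. ]
   mark [229.8 235.8] 343 [ 619.  -190.5    4. ]
   mark [261.  243.6] 257 [ 614.2 -112.1    4. ]
orange top rect@12 [629. 186.] [237.6  82.1] 89.8
   mark [230.3 154.6] 200 [630.7 264.5   4. ]
   mark [256.3 155. ] 192 [629.2 186.7   4. ]
   mark [282.4 155. ] 123 [629.  108.5   4. ]
orange scene rect@12 [631.7 186.8] [238.   86.3] 89.4
   mark [349.2 277.5] 197 [629.3 108.8   4. ]
   mark [383.  288.4] 332 [629.9 186.7   4. ]
   mark [418.  299.6] 370 [630.4 265.1   4. ]
```

```bash
python3 - <<'E'
from h import *
T=cv2.imread('pics/top0.png');S=cv2.imread('pics/scene0.png')
for n,I,uv,f in(("b_top",T,(319,210),14),("b_sc",S,(328,201),14),("s_top",T,(450,215),14),("s_sc",S,(192,158),14),("c_top",T,(231,207),14),("c_sc",S,(430,233),14)):
    u,v=uv;c=I[v-f:v+f,u-f:u+f];c=cv2.resize(c,(390,390),interpolation=cv2.INTER_CUBIC)
    cv2.putText(c,n,(5,15),0,.5,(0,0,255));globals()[n]=c
cv2.imwrite('pics/blk.png',cv2.resize(np.vstack([np.hstack([b_top,s_top,c_top]),np.hstack([b_sc,s_sc,c_sc])]),(800,533)))
hT=cv2.cvtColor(T,cv2.COLOR_BGR2HSV).astype(int)
def mask(n,m,uv,r=14,z=40,ch=1):
    c,st,l=blob(T,m,uv,r);pts=np.argwhere(l)[:,::-1]
    q=np.array([onz(n,x,z)[:2] for x in pts],np.float32);rc=cv2.minAreaRect(q)
    print(n,uv,"area",st[4],"cent",c.round(1),onz(n,c,z).round(1),"rect",np.round(rc[0],1),np.round(rc[1],1),round(rc[2],1))
mask("top",T.max(2)<62,(319,210))
for th in(150,165):mask("top",T.max(2)>th,(231,207))
for th in(150,165):mask("scene",S.max(2)>th,(430,229))if 0 else None
# brass screws
for n,I,uvs in(("top",T,[(324,206),(314,215)]),("scene",S,[(335,194),(320,199)])):
    h=cv2.cvtColor(I,cv2.COLOR_BGR2HSV).astype(int);m=(h[...,0]>8)&(h[...,0]<32)&(h[...,1]>80)&(h[...,2]>70)
    for uv in uvs:
        try:
            c,st,l=blob(I,m,uv,5);print(n,c.round(1),st[4],onz(n,c,40).round(1))
        except Exception as e:print(n,uv,e)
E
```

```text
top (319, 210) area 176 cent [318.9 210.4] [ 4.588e+02 -4.000e-01  4.000e+01] rect [458.5  -0.8] [45.4 37. ] 89.8
top (231, 207) area 44 cent [232.6 209. ] [463.7 244.   40. ] rect [465.6 246.9] [30.  38.6] 35.6Traceback (most recent call last):
  File "<stdin>", line 13, in <module>
  File "<stdin>", line 9, in mask
  File "h.py", line 16, in blob
    i=1+np.argmax(st[1:,4]);return c[i],st[i],l==i
        ~~~~~~~~~^^^^^^^^^^
    return _wrapfunc(a, 'argmax', axis=axis, out=out, **kwds)
    return bound(*args, **kwds)
ValueError: attempt to get argmax of an empty sequence
```

View pics/blk.png

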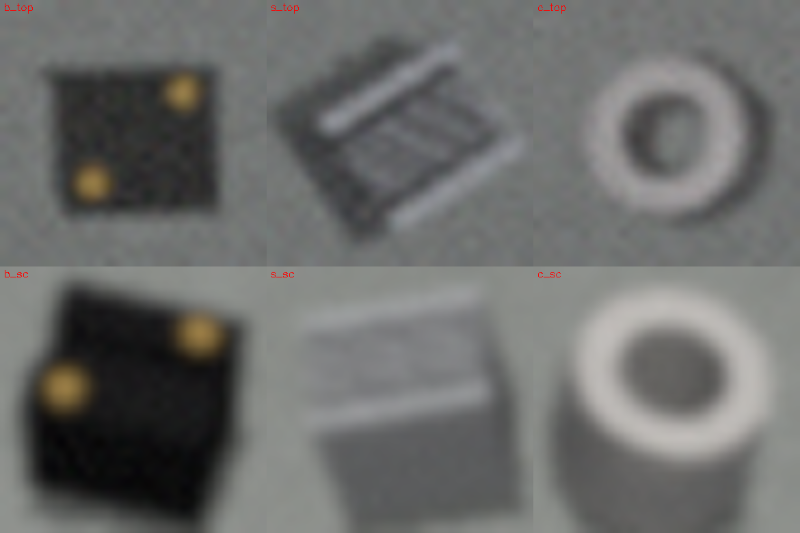

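```bash
python3 - <<'E'
from h import *
def px(uv,c):return np.array(uv)-14+(np.array(c)+.5)/9.524-.5
def L(n,uv,c,z=40):return onz(n,px(uv,c),z)
for n,uv,cs in(("top",(450,215),[(58,128),(190,48),(131,222),(253,142)]),("scene",(192,158),[(38,58),(216,30),(45,150),(223,123)])):
    P=np.array([L(n,uv,c) for c in cs]);print(n,P.mean(0).round(1),[np.degrees(np.arctan2(*(P[i+1]-P[i])[1::-1])).round(1) for i in(0,2)],np.linalg.norm(P[1]-P[0]).round(1),np.linalg.norm(P[2]-P[0]).round(1),P.round(1).tolist())
a,b=px((231,207),(133,135)),px((430,233),(139,107));print(a,b,onz("top",a,40),onz("scene",b,40),tri(ray("top",a),ray("scene",b)))
for n,uv,cs in(("top",(319,210),[(182,92),(92,182)]),("scene",(328,201),[(199,335-267),(65,388-267)])):
    P=np.array([L(n,uv,c) for c in cs]);print(n,P.mean(0).round(1),P.round(1).tolist())
P=np.array([L("top",(319,210),c) for c in [(52,70),(217,70),(217,212),(60,212)]]);print(P.round(1),P.mean(0))
print(onz("top",(190,219),44))
E
```

```text
top [ 445.1 -376.9   40. ] [np.float64(-59.5), np.float64(-57.7)] 46.8 34.6 [[447.3, -347.4, 40.0], [471.0, -387.7, 40.0], [419.3, -367.7, 40.0], [442.9, -405.0, 40.0]]
scene [ 445.  -376.7   40. ] [np.float64(121.0), np.float64(120.4)] 48.1 33.2 [[443.1, -406.1, 40.0], [418.4, -364.8, 40.0], [471.2, -388.5, 40.0], [447.3, -347.6, 40.0]]
[230.51721966 206.72721546] [430.14720706 229.78727425] [470.1132807  250.09126249  40.        ] [471.50887432 251.25974416  40.        ] (array([470.26007357, 251.00537851,  37.86296743]), np.float64(0.7396396794284686))
top [460.1  -0.7  40. ] [[473.5, -14.1, 40.0], [446.7, 12.7, 40.0]]
scene [460.   -0.9  40. ] [[446.8, 12.5, 40.0], [473.3, -14.2, 40.0]]
[[480.2  24.6  40. ]
 [480.  -24.5  40. ]
 [437.6 -24.3  40. ]
 [437.8  22.2  40. ]] [458.91890762  -0.49409578  40.        ]
[435.36532638 362.10313696  44.        ]
```

>>> drive_tool:
  motion:
    - [[0.0231,-0.0272,-0.0093],[0,0,-0.114]]
    - [[0.0231,-0.0272,-0.0093],[0,0,-0.114]]
    - [[0.0231,-0.0272,-0.0093],[0,0,-0.114]]
    - [[0.0231,-0.0272,-0.0093],[0,0,-0.114]]
    - [[0.0231,-0.0272,-0.0093],[0,0,-0.114]]
    - [[0.0231,-0.0272,-0.0093],[0,0,-0.114]]
    - [[0.0231,-0.0272,-0.0093],[0,0,-0.114]]
    - [[0.0231,-0.0272,-0.0093],[0,0,-0.114]]
    - [[0.0231,-0.0272,-0.0093],[0,0,-0.114]]
    - [[0.0231,-0.0272,-0.0093],[0,0,-0.114]]
  claw: 1
  force: 30

```text
time_s: 0.98
ee_pos: [471.3, 249.2, 120.4]
ee_rot: [180.0, 0.0, -0.3]
force: [0.5, 0.5, -0.1]
gripper_width: 91.3
```

>>> drive_tool:
  motion:
    - [[0,0.0015,-0.022],[0,0,0]]
    - [[0,0,-0.022],[0,0,0]]
    - [[0,0,-0.022],[0,0,0]]
    - [[0,0,-0.02],[0,0,0]]
    - [[0,0,-0.012],[0,0,0]]
    - [[0,0,-0.006],[0,0,0]]
    - [[0,0,0],[0,0,0]]
    - [[0,0,0],[0,0,0]]
    - [[0,0,0],[0,0,0]]
    - [[0,0,0],[0,0,0]]

```text
time_s: 1.82
ee_pos: [471.3, 252.6, 18.0]
ee_rot: [-179.9, -0.1, 0.1]
force: [-0.0, -0.1, 0.7]
gripper_width: 91.3
```

```bash
python3 - <<'E'
from h import *
for n in("wrist","top"):
    cv2.imwrite(f"pics/{n}1.png",env.grab_frame(n)[:,:,::-1])
print(env.state()['ee_pos'])
E
```

```text
[471.08393296 252.51365629  17.82144833]
```

View pics/wrist1.png

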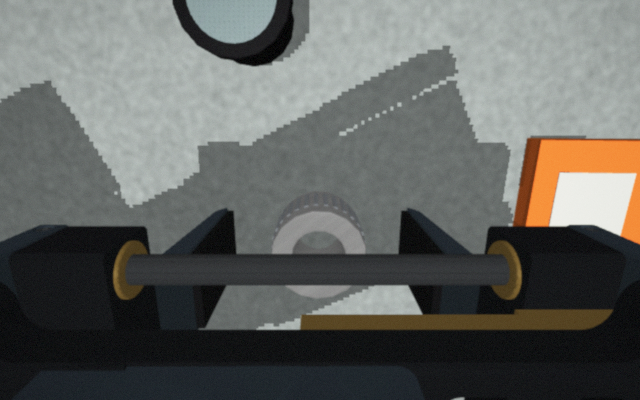

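The collar sits between the open fingers at about (319,252), clear of both. Closing on it.

>>> drive_tool:
  motion:
    - [[0,-0.0015,-0.003],[0,0,0]]
    - [[0,0,0],[0,0,0]]
    - [[0,0,0],[0,0,0]]
    - [[0,0,0],[0,0,0]]
    - [[0,0,0],[0,0,0]]
    - [[0,0,0],[0,0,0]]
    - [[0,0,0],[0,0,0]]
    - [[0,0,0],[0,0,0]]
    - [[0,0,0],[0,0,0]]
    - [[0,0,0],[0,0,0]]
  claw: 0

```text
time_s: 2.75
ee_pos: [470.8, 250.8, 14.0]
ee_rot: [-180.0, -0.0, 0.1]
force: [0.8, 0.6, -0.9]
gripper_width: 47.7
```

>>> drive_tool:
  motion:
    - [[0,0,0.02],[0,0,0]]
    - [[0,0,0.03],[0,0,0]]
    - [[0,0,0.03],[0,0,0]]
    - [[0.013,-0.033,0.01],[0,0,0.02]]
    - [[0.013,-0.033,0],[0,0,0.02]]
    - [[0.013,-0.033,0],[0,0,0.02]]
    - [[0.013,-0.033,0],[0,0,0]]
    - [[0.013,-0.033,0],[0,0,0]]
    - [[0.013,-0.033,0],[0,0,0]]
    - [[0.013,-0.033,0],[0,0,0]]

```text
time_s: 3.58
ee_pos: [561.4, 18.1, 103.7]
ee_rot: [-180.0, 0.1, 3.5]
force: [0.1, -0.3, -1.5]
gripper_width: 47.8
```

>>> drive_tool:
  motion:
    - [[0.013,-0.033,0],[0,0,0]]
    - [[0.013,-0.033,0],[0,0,0]]
    - [[0.013,-0.033,0],[0,0,0]]
    - [[0.013,-0.033,-0.01],[0,0,0]]
    - [[0,0,-0.02],[0,0,0]]
    - [[0,0,-0.02],[0,0,0]]
    - [[0,0,-0.015],[0,0,0]]
    - [[0,0,0],[0,0,0]]
    - [[0,0,0],[0,0,0]]
    - [[0,0,0],[0,0,0]]

```text
time_s: 4.42
ee_pos: [614.1, -112.2, 39.7]
ee_rot: [180.0, -0.1, 3.5]
force: [-0.4, -0.9, -0.6]
gripper_width: 48.2
```

>>> drive_tool:
  motion:
    - [[0,0,-0.008],[0,0,0]]
    - [[0,0,-0.006],[0,0,0]]
    - [[0,0,-0.004],[0,0,0]]
    - [[0,0,-0.0025],[0,0,0]]
    - [[0,0,0],[0,0,0]]
    - [[0,0,0],[0,0,0]]
    - [[0,0,0],[0,0,0]]
    - [[0,0,0],[0,0,0]]
    - [[0,0,0],[0,0,0]]
    - [[0,0,0],[0,0,0]]

```text
time_s: 5.25
ee_pos: [613.6, -112.3, 18.5]
ee_rot: [180.0, -0.0, 3.5]
force: [-1.0, 0.0, -2.3]
gripper_width: 47.7
```

>>> drive_tool:
  motion:
    - [[0,0,0],[0,0,0]]
    - [[0,0,0],[0,0,0]]
    - [[0,0,0],[0,0,0]]
    - [[0,0,0],[0,0,0]]
    - [[0,0,0],[0,0,0]]
    - [[0,0,0],[0,0,0]]
    - [[0,0,0],[0,0,0]]
    - [[0,0,0],[0,0,0]]
    - [[0,0,0.01],[0,0,0]]
    - [[0,0,0.02],[0,0,0]]
  claw: 0.85

```text
time_s: 6.08
ee_pos: [611.7, -111.9, 46.9]
ee_rot: [-179.9, 0.3, 3.5]
force: [1.2, 0.2, -1.3]
gripper_width: 77.1
```

>>> drive_tool:
  motion:
    - [[0,0,0.03],[0,0,0]]
    - [[0,0,0.03],[0,0,0]]
    - [[-0.018,0.0278,0],[0,0,-0.02]]
    - [[-0.018,0.0278,0],[0,0,-0.02]]
    - [[-0.018,0.0278,0],[0,0,-0.02]]
    - [[-0.018,0.0278,0],[0,0,0]]
    - [[-0.018,0.0278,0],[0,0,0]]
    - [[-0.018,0.0278,0],[0,0,0]]
    - [[-0.018,0.0278,0],[0,0,0]]
    - [[-0.018,0.0278,0],[0,0,0]]
  claw: 1

```text
time_s: 6.92
ee_pos: [468.8, 111.3, 109.4]
ee_rot: [-180.0, -0.1, 0.0]
force: [0.8, 0.6, -0.4]
gripper_width: 91.3
```

>>> drive_tool:
  motion:
    - [[0,0,-0.01],[0,0,0]]
    - [[0,0,-0.02],[0,0,0]]
    - [[0,0,-0.02],[0,0,0]]
    - [[0,0,-0.02],[0,0,0]]
    - [[0,0,-0.01],[0,0,0]]
    - [[0,0,0],[0,0,0]]
    - [[0,0,0],[0,0,0]]
    - [[0,0,0],[0,0,0]]
    - [[0,0,0],[0,0,0]]
    - [[0,0,0],[0,0,0]]

```text
time_s: 7.75
ee_pos: [470.3, 110.2, 29.4]
ee_rot: [-180.0, -0.1, 0.1]
force: [0.1, -0.4, 0.4]
gripper_width: 91.1
```

```bash
python3 - <<'E'
from h import *
a=[env.grab_frame(n)[:,:,::-1] for n in("wrist","scene")]
cv2.imwrite("pics/y1.png",cv2.resize(np.hstack(a),(800,250)))
cv2.imwrite("pics/y1s.png",cv2.resize(a[1][130:325,170:510],None,fx=2.3,fy=2.3))
E
```

```text
(no output)
```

View pics/y1.png

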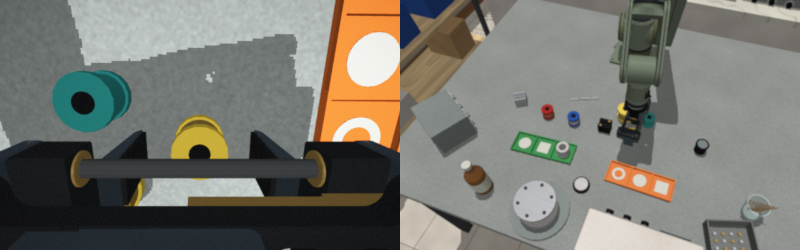

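View pics/y1s.png

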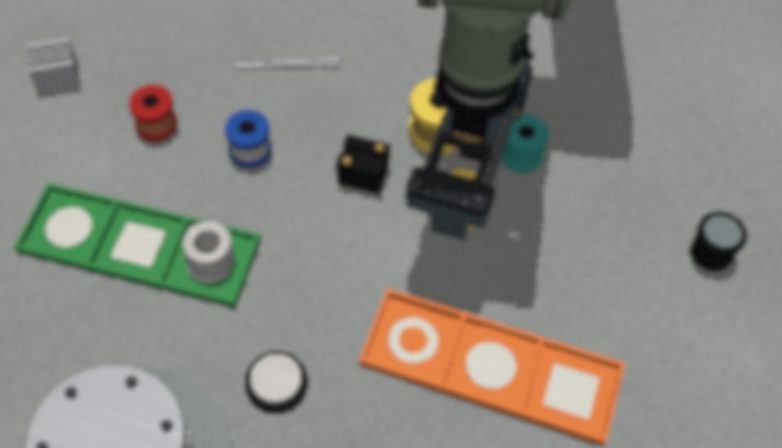

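The collar stands in the ring bay. The small yellow spool is between the fingers at wrist px (320,245), and the big yellow and turquoise ones are clear.

>>> drive_tool:
  motion:
    - [[0,0,-0.008],[0,0,0]]
    - [[0,0,-0.007],[0,0,0]]
    - [[0,0,0],[0,0,0]]
    - [[0,0,0],[0,0,0]]
    - [[0,0,0],[0,0,0]]
    - [[0,0,0],[0,0,0]]
    - [[0,0,0],[0,0,0]]
    - [[0,0,0],[0,0,0]]
    - [[0,0,0],[0,0,0]]
    - [[0,0,0],[0,0,0]]
  claw: 0.75

```text
time_s: 8.68
ee_pos: [469.7, 110.1, 13.6]
ee_rot: [-180.0, -0.0, 0.1]
force: [-0.6, 0.4, -0.5]
gripper_width: 68.5
```

>>> drive_tool:
  motion:
    - [[0,0,0],[0,0,0]]
    - [[0,0,0],[0,0,0]]
    - [[0,0,0],[0,0,0]]
    - [[0,0,0],[0,0,0]]
    - [[0,0,0],[0,0,0]]
    - [[0,0,0],[0,0,0]]
    - [[0,0,0],[0,0,0]]
    - [[0,0,0.02],[0,0,0]]
    - [[0,0,0.03],[0,0,0]]
    - [[0,0,0.03],[0,0,0]]
  claw: 0

```text
time_s: 9.52
ee_pos: [468.2, 109.8, 93.4]
ee_rot: [180.0, 0.2, 0.1]
force: [-0.6, 0.7, -1.7]
gripper_width: 47.1
```

>>> drive_tool:
  motion:
    - [[0.0128,-0.0316,0.01],[0,0,0.02]]
    - [[0.0128,-0.0316,0.01],[0,0,0.02]]
    - [[0.0128,-0.0316,0],[0,0,0.02]]
    - [[0.0128,-0.0316,0],[0,0,0]]
    - [[0.0128,-0.0316,0],[0,0,0]]
    - [[0.0128,-0.0316,0],[0,0,0]]
    - [[0.0128,-0.0316,0],[0,0,0]]
    - [[0.0128,-0.0316,0],[0,0,0]]
    - [[0.0128,-0.0316,0],[0,0,0]]
    - [[0.0128,-0.0316,0],[0,0,0]]

```text
time_s: 10.35
ee_pos: [597.4, -207.3, 112.9]
ee_rot: [-180.0, 0.1, 3.5]
force: [0.3, 0.2, -0.9]
gripper_width: 47.3
```

>>> drive_tool:
  motion:
    - [[0.0128,-0.0316,0],[0,0,0]]
    - [[0.0128,-0.0316,-0.01],[0,0,0]]
    - [[0,0,-0.02],[0,0,0]]
    - [[0,0,-0.02],[0,0,0]]
    - [[0,0,-0.02],[0,0,0]]
    - [[0,0,-0.01],[0,0,0]]
    - [[0,0,0],[0,0,0]]
    - [[0,0,0],[0,0,0]]
    - [[0,0,0],[0,0,0]]
    - [[0,0,0],[0,0,0]]

```text
time_s: 11.18
ee_pos: [624.2, -269.3, 35.2]
ee_rot: [179.9, -0.2, 3.5]
force: [-0.1, -1.2, -1.2]
gripper_width: 46.7
```

```bash
python3 - <<'E'
from h import *
a=[env.grab_frame(n)[:,:,::-1] for n in("wrist","scene")]
cv2.imwrite("pics/y2.png",np.hstack([cv2.resize(a[0],(400,250)),cv2.resize(a[1][130:300,150:422],(400,250))]))
print(env.state()['ee_pos'])
E
```

```text
[ 623.91164185 -269.25773579   34.89584597]
```

View pics/y2.png

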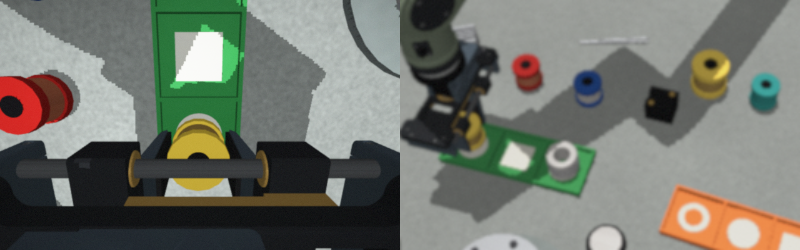

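>>> drive_tool:
  motion:
    - [[0,0,-0.007],[0,0,0]]
    - [[0,0,-0.005],[0,0,0]]
    - [[0,0,-0.003],[0,0,0]]
    - [[0,0,-0.0015],[0,0,0]]
    - [[0,0,0],[0,0,0]]
    - [[0,0,0],[0,0,0]]
    - [[0,0,0],[0,0,0]]
    - [[0,0,0],[0,0,0]]
    - [[0,0,0],[0,0,0]]
    - [[0,0,0],[0,0,0]]

```text
time_s: 12.12
ee_pos: [622.7, -268.8, 17.5]
ee_rot: [-180.0, 0.0, 3.5]
force: [-2.3, 1.4, 5.7]
gripper_width: 46.8
```

>>> drive_tool:
  motion:
    - [[0,0,0],[0,0,0]]
    - [[0,0,0],[0,0,0]]
    - [[0,0,0],[0,0,0]]
    - [[0,0,0],[0,0,0]]
    - [[0,0,0],[0,0,0]]
    - [[0,0,0],[0,0,0]]
    - [[0,0,0],[0,0,0]]
    - [[0,0,0.01],[0,0,0]]
    - [[0,0,0.03],[0,0,0]]
    - [[0,0,0.03],[0,0,0]]
  claw: 0.85

```text
time_s: 12.95
ee_pos: [622.3, -268.6, 86.9]
ee_rot: [-179.9, 0.2, 3.5]
force: [0.5, 1.1, 0.6]
gripper_width: 77.4
```

>>> drive_tool:
  motion:
    - [[0,0,0.01],[0,0,0]]
    - [[-0.0255,-0.0154,0.01],[0,0,0.095]]
    - [[-0.0255,-0.0154,0],[0,0,0.095]]
    - [[-0.0255,-0.0154,0],[0,0,0.095]]
    - [[-0.0255,-0.0154,0],[0,0,0.095]]
    - [[-0.0255,-0.0154,0],[0,0,0.095]]
    - [[-0.0255,-0.0154,0],[0,0,0]]
    - [[-0.0255,-0.0154,0],[0,0,0]]
    - [[0,0,0],[0,0,0]]
    - [[0,0,0],[0,0,0]]
  claw: 1

```text
time_s: 13.78
ee_pos: [443.7, -377.6, 107.4]
ee_rot: [180.0, -0.0, 30.6]
force: [0.6, -0.0, 1.1]
gripper_width: 91.3
```

```bash
python3 - <<'E'
from h import *
print(env.state()['ee_pos'],env.state()['ee_rot'])
a=[env.grab_frame(n)[:,:,::-1] for n in("wrist","scene")]
cv2.imwrite("pics/s1.png",a[0]);cv2.imwrite("pics/s1s.png",cv2.resize(a[1][130:300,150:422],(800,500)))
E
```

```text
[ 443.68739038 -377.5885463   107.41681041] [ 1.79978121e+02 -2.58057586e-02  3.05527181e+01]
```

View pics/s1.png

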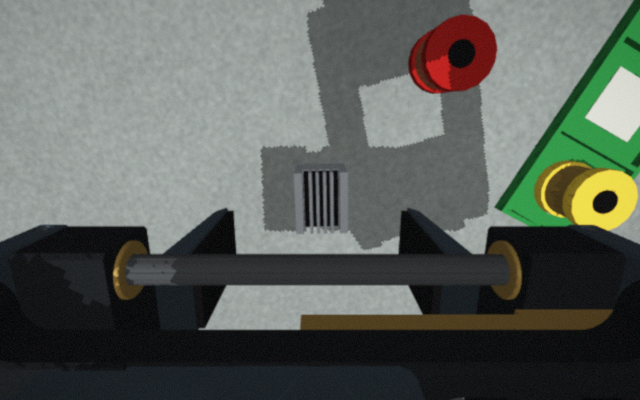

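View pics/s1s.png

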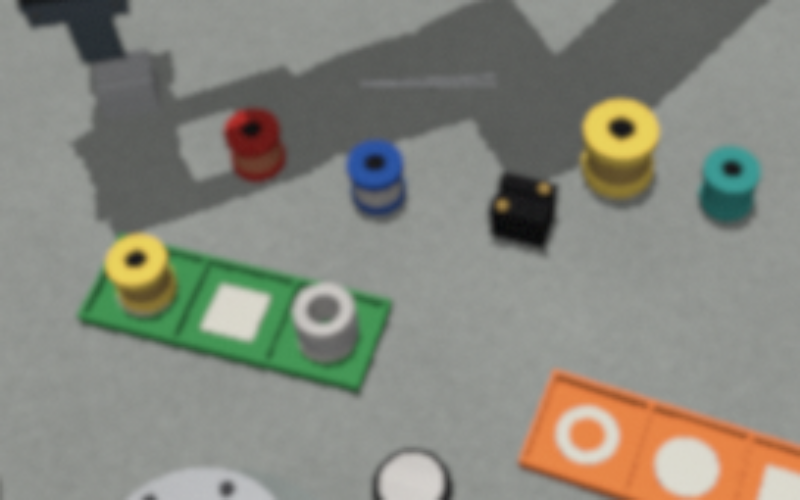

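The slots run straight up the wrist picture and the block is centred near x=320, so the jaw yaw is right. The yellow spool stands in its bay.

>>> drive_tool:
  motion:
    - [[0.001,0.0005,-0.015],[0,0,0]]
    - [[0,0,-0.022],[0,0,0]]
    - [[0,0,-0.022],[0,0,0]]
    - [[0,0,-0.02],[0,0,0]]
    - [[0,0,-0.01],[0,0,0]]
    - [[0,0,-0.004],[0,0,0]]
    - [[0,0,0],[0,0,0]]
    - [[0,0,0],[0,0,0]]
    - [[0,0,0],[0,0,0]]
    - [[0,0,0],[0,0,0]]
  claw: 0.8

```text
time_s: 14.72
ee_pos: [446.4, -376.9, 15.2]
ee_rot: [179.9, -0.0, 30.7]
force: [0.1, 0.3, 0.0]
gripper_width: 73.0
```

>>> drive_tool:
  motion:
    - [[0,0,0],[0,0,0]]
    - [[0,0,0],[0,0,0]]
    - [[0,0,0],[0,0,0]]
    - [[0,0,0],[0,0,0]]
    - [[0,0,0],[0,0,0]]
    - [[0,0,0],[0,0,0]]
    - [[0,0,0],[0,0,0]]
    - [[0,0,0],[0,0,0]]
    - [[0,0,0],[0,0,0]]
    - [[0,0,0],[0,0,0]]
  claw: 0
  force: 45

```text
time_s: 15.55
ee_pos: [445.9, -376.5, 14.1]
ee_rot: [180.0, -0.0, 30.7]
force: [1.2, 0.7, 0.4]
gripper_width: 40.1
```

>>> drive_tool:
  motion:
    - [[0,0,0.02],[0,0,0]]
    - [[0,0,0.035],[0,0,0]]
    - [[0,0,0.035],[0,0,0]]
    - [[0.0248,0.0265,0],[0,0,-0.095]]
    - [[0.0248,0.0265,0],[0,0,-0.095]]
    - [[0.0248,0.0265,0],[0,0,-0.095]]
    - [[0.0248,0.0265,0],[0,0,-0.095]]
    - [[0.0248,0.0265,0],[0,0,-0.095]]
    - [[0.0248,0.0265,0],[0,0,0]]
    - [[0.0248,0.0265,0],[0,0,0]]

```text
time_s: 16.38
ee_pos: [618.9, -189.1, 102.4]
ee_rot: [-179.9, 0.2, 3.5]
force: [0.2, -0.7, -5.2]
gripper_width: 39.9
```

>>> drive_tool:
  motion:
    - [[0,0,-0.01],[0,0,0]]
    - [[0,0,-0.02],[0,0,0]]
    - [[0,0,-0.02],[0,0,0]]
    - [[0,0,-0.015],[0,0,0]]
    - [[0,0,0],[0,0,0]]
    - [[0,0,0],[0,0,0]]
    - [[0,0,0],[0,0,0]]
    - [[0,0,0],[0,0,0]]
    - [[0,0,0],[0,0,0]]
    - [[0,0,0],[0,0,0]]

```text
time_s: 17.22
ee_pos: [619.8, -191.1, 40.0]
ee_rot: [180.0, -0.1, 3.5]
force: [0.2, 0.3, -6.0]
gripper_width: 39.5
```

```bash
python3 - <<'E'
from h import *
a=[env.grab_frame(n)[:,:,::-1] for n in("wrist","scene")]
cv2.imwrite("pics/s2.png",np.hstack([cv2.resize(a[0],(400,250)),cv2.resize(a[1][130:300,150:422],(400,250))]))
print(env.state()['ee_pos'],env.state()['ee_rot'])
E
```

```text
[ 619.53498228 -191.03852381   39.66416428] [ 1.79975627e+02 -6.29082336e-02  3.48946456e+00]
```

View pics/s2.png

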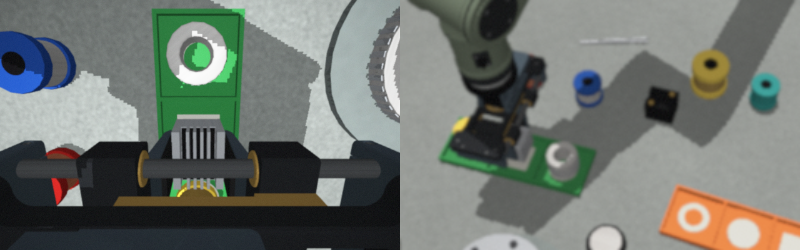

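>>> drive_tool:
  motion:
    - [[0,0,-0.009],[0,0,0]]
    - [[0,0,-0.006],[0,0,0]]
    - [[0,0,-0.004],[0,0,0]]
    - [[0,0,-0.002],[0,0,0]]
    - [[0,0,0],[0,0,0]]
    - [[0,0,0],[0,0,0]]
    - [[0,0,0],[0,0,0]]
    - [[0,0,0],[0,0,0]]
    - [[0,0,0],[0,0,0]]
    - [[0,0,0],[0,0,0]]

```text
time_s: 18.15
ee_pos: [619.0, -190.8, 18.1]
ee_rot: [-180.0, 0.0, 3.5]
force: [-2.7, 0.8, 0.0]
gripper_width: 39.9
```

>>> drive_tool:
  motion:
    - [[0,0,0],[0,0,0]]
    - [[0,0,0],[0,0,0]]
    - [[0,0,0],[0,0,0]]
    - [[0,0,0],[0,0,0]]
    - [[0,0,0],[0,0,0]]
    - [[0,0,0],[0,0,0]]
    - [[0,0,0],[0,0,0]]
    - [[0,0,0.01],[0,0,0]]
    - [[0,0,0.03],[0,0,0]]
    - [[0,0,0.03],[0,0,0]]
  claw: 0.8

```text
time_s: 18.98
ee_pos: [618.3, -190.6, 88.0]
ee_rot: [-179.9, 0.2, 3.5]
force: [0.6, 0.4, 0.1]
gripper_width: 72.6
```

>>> drive_tool:
  motion:
    - [[0,0,0.015],[0,0,0]]
    - [[-0.0248,0.0106,0.01],[0,0,-0.02]]
    - [[-0.0248,0.0106,0],[0,0,-0.02]]
    - [[-0.0248,0.0106,0],[0,0,-0.02]]
    - [[-0.0248,0.0106,0],[0,0,0]]
    - [[-0.0248,0.0106,0],[0,0,0]]
    - [[-0.0248,0.0106,0],[0,0,0]]
    - [[0,0,0],[0,0,0]]
    - [[0,0,0],[0,0,0]]
    - [[0,0,0],[0,0,0]]
  claw: 1
  force: 30

```text
time_s: 19.82
ee_pos: [471.7, -127.7, 114.0]
ee_rot: [179.9, -0.2, 0.1]
force: [-0.1, 0.0, -0.3]
gripper_width: 91.2
```

```bash
python3 - <<'E'
from h import *
print(env.state()['ee_pos'],env.state()['ee_rot'])
a=[env.grab_frame(n)[:,:,::-1] for n in("wrist","scene","top")]
cv2.imwrite("pics/b1.png",np.hstack([cv2.resize(a[0],(400,250)),cv2.resize(a[1][130:300,150:422],(400,250))]))
cv2.imwrite("pics/b1t.png",cv2.resize(a[2][130:260,280:475],None,fx=4,fy=4,interpolation=cv2.INTER_CUBIC))
E
```

```text
[ 471.73206683 -127.67096827  113.95529655] [ 1.79949336e+02 -1.63133360e-01  6.27815908e-02]
```

View pics/b1.png

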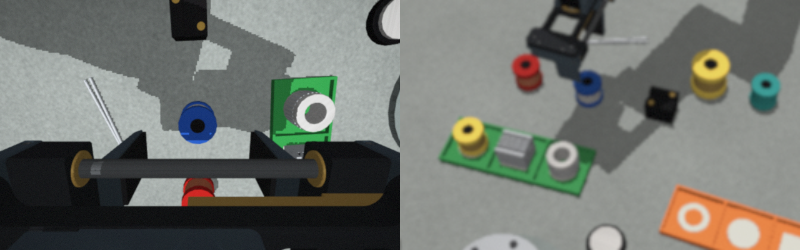

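View pics/b1t.png

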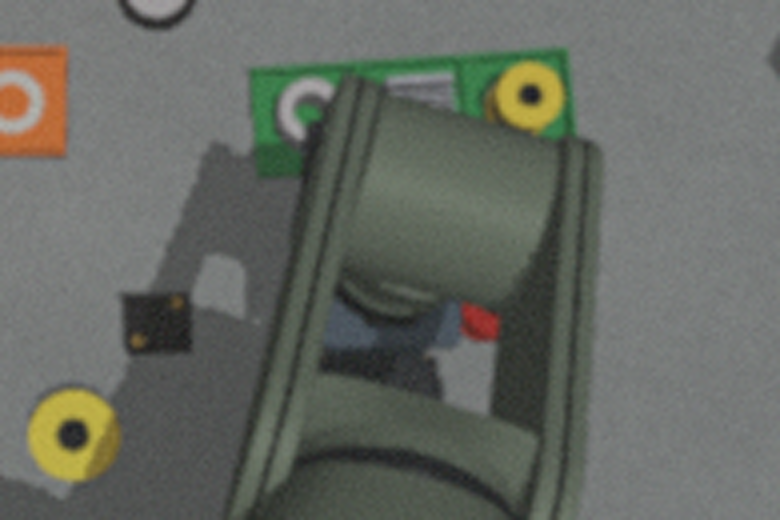

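All three green pieces stand in their bays; I'll measure them once the view is clear. The blue spool is centred between the jaws.

>>> drive_tool:
  motion:
    - [[-0.001,0,-0.015],[0,0,0]]
    - [[0,0,-0.022],[0,0,0]]
    - [[0,0,-0.022],[0,0,0]]
    - [[0,0,-0.022],[0,0,0]]
    - [[0,0,-0.012],[0,0,0]]
    - [[0,0,-0.006],[0,0,0]]
    - [[0,0,0],[0,0,0]]
    - [[0,0,0],[0,0,0]]
    - [[0,0,0],[0,0,0]]
    - [[0,0,0],[0,0,0]]
  claw: 0.8

```text
time_s: 20.8
ee_pos: [470.4, -127.6, 14.9]
ee_rot: [180.0, -0.1, 0.1]
force: [-0.3, -0.1, -0.1]
gripper_width: 72.5
```

>>> drive_tool:
  motion:
    - [[0,0,0],[0,0,0]]
    - [[0,0,0],[0,0,0]]
    - [[0,0,0],[0,0,0]]
    - [[0,0,0],[0,0,0]]
    - [[0,0,0],[0,0,0]]
    - [[0,0,0],[0,0,0]]
    - [[0,0,0],[0,0,0]]
    - [[0,0,0],[0,0,0]]
    - [[0,0,0],[0,0,0]]
    - [[0,0,0],[0,0,0]]
  claw: 0

```text
time_s: 21.63
ee_pos: [469.8, -127.4, 14.2]
ee_rot: [180.0, -0.0, 0.1]
force: [0.4, 0.8, 4.4]
gripper_width: 47.3
```

>>> drive_tool:
  motion:
    - [[0,0,0.02],[0,0,0]]
    - [[0,0,0.035],[0,0,0]]
    - [[0,0,0.035],[0,0,0]]
    - [[0.016,0.0314,0],[0,0,0]]
    - [[0.016,0.0314,0],[0,0,0]]
    - [[0.016,0.0314,0],[0,0,0]]
    - [[0.016,0.0314,0],[0,0,0]]
    - [[0.016,0.0314,0],[0,0,0]]
    - [[0.016,0.0314,0],[0,0,0]]
    - [[0.016,0.0314,0],[0,0,0]]

```text
time_s: 22.47
ee_pos: [581.1, 94.0, 103.0]
ee_rot: [180.0, 0.1, 0.1]
force: [1.0, -0.5, -1.1]
gripper_width: 46.8
```

>>> drive_tool:
  motion:
    - [[0.016,0.0314,0],[0,0,0]]
    - [[0.016,0.0314,0],[0,0,0]]
    - [[0.016,0.0314,-0.01],[0,0,0]]
    - [[0,0,-0.02],[0,0,0]]
    - [[0,0,-0.02],[0,0,0]]
    - [[0,0,-0.02],[0,0,0]]
    - [[0,0,-0.005],[0,0,0]]
    - [[0,0,0],[0,0,0]]
    - [[0,0,0],[0,0,0]]
    - [[0,0,0],[0,0,0]]

```text
time_s: 23.3
ee_pos: [630.4, 186.8, 30.2]
ee_rot: [-180.0, -0.1, 0.0]
force: [0.2, -0.2, 0.1]
gripper_width: 47.0
```

```bash
python3 - <<'E'
from h import *
a=[env.grab_frame(n)[:,:,::-1] for n in("wrist","top","scene")]
cv2.imwrite("pics/b2.png",np.hstack([cv2.resize(a[0],(400,250)),cv2.resize(a[2][130:300,150:422],(400,250))]))
cv2.imwrite("pics/topg.png",a[1]);cv2.imwrite("pics/sceneg.png",a[2])
print(env.state()['ee_pos'],env.state()['ee_rot'])
E
```

```text
[630.27473278 186.7437177   30.37809441] [-1.79962976e+02 -1.37585730e-01  3.94404495e-02]
```

View pics/b2.png

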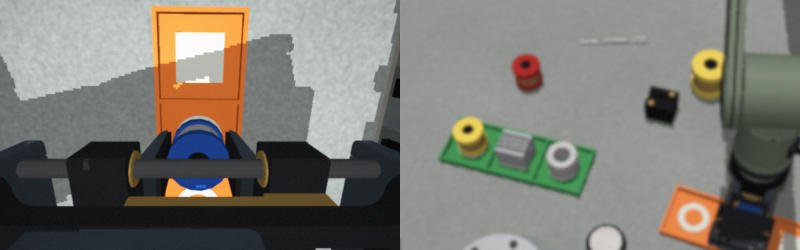

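View pics/topg.png

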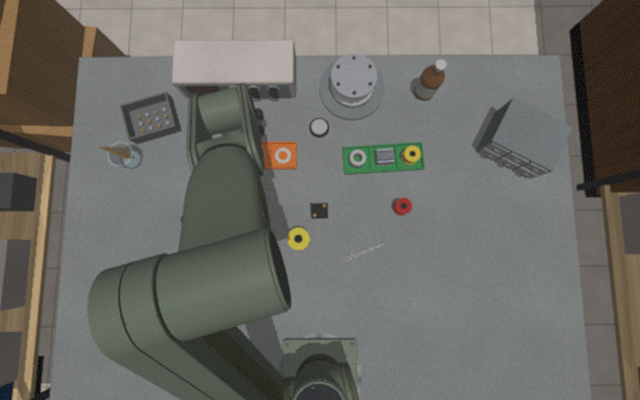

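```bash
python3 - <<'E'
from h import *
T=cv2.imread('pics/topg.png');S=cv2.imread('pics/sceneg.png')
r=[]
for I,uv in((T,(411,154)),(S,(198,220))):
    g=I.max(2).astype(float);u,v=uv;mm=np.zeros(g.shape,bool);mm[v-5:v+6,u-6:u+7]=True
    wt=np.where(mm,np.clip(85-g,0,None),0);ys,xs=np.mgrid[:400,:640];r.append(np.array([(wt*xs).sum(),(wt*ys).sum()])/wt.sum())
p=tri(ray("top",r[0]),ray("scene",r[1]));print(r,p)
def loc(q):
    d=np.array(q[:2])-[619.1,-190.6];a=np.radians(3.5);return (d@[[np.cos(a),-np.sin(a)],[np.sin(a),np.cos(a)]]).round(1)
print("yellow in tray",loc(p[0]))
cv2.imwrite("pics/g2.png",np.vstack([cv2.resize(T[138:178,335:430],(760,320),interpolation=cv2.INTER_CUBIC),cv2.resize(S[205:265,170:290],(760,270),interpolation=cv2.INTER_CUBIC)[:280]]))
E
```

```text
[array([412.26966292, 153.26516854]), array([195.67587477, 217.69429098])] (array([ 621.58619926, -268.6910439 ,   47.30785677]), np.float64(0.03816368870994677))
yellow in tray [ -2.3 -78.1]
```

View pics/g2.png

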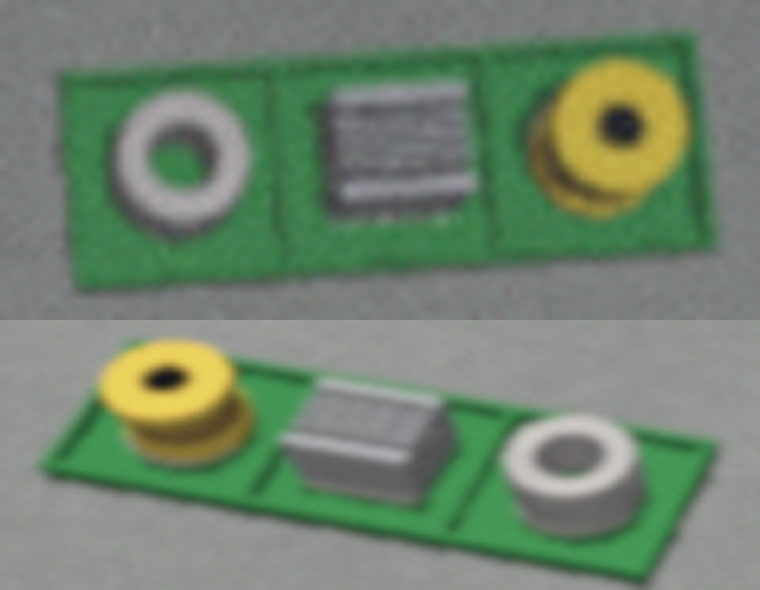

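The yellow spool is 2 mm off centre with its top at z≈47 (48 expected), and the block and collar stand flat in their bays. Setting blue down.

>>> drive_tool:
  motion:
    - [[0,0,-0.005],[0,0,0]]
    - [[0,0,-0.004],[0,0,0]]
    - [[0,0,-0.0025],[0,0,0]]
    - [[0,0,0],[0,0,0]]
    - [[0,0,0],[0,0,0]]
    - [[0,0,0],[0,0,0]]
    - [[0,0,0],[0,0,0]]
    - [[0,0,0],[0,0,0]]
    - [[0,0,0],[0,0,0]]
    - [[0,0,0],[0,0,0]]

```text
time_s: 24.28
ee_pos: [629.3, 186.6, 18.2]
ee_rot: [180.0, 0.0, 0.1]
force: [-2.4, -0.4, 5.0]
gripper_width: 46.9
```

>>> drive_tool:
  motion:
    - [[0,0,0],[0,0,0]]
    - [[0,0,0],[0,0,0]]
    - [[0,0,0],[0,0,0]]
    - [[0,0,0],[0,0,0]]
    - [[0,0,0],[0,0,0]]
    - [[0,0,0],[0,0,0]]
    - [[0,0,0],[0,0,0]]
    - [[0,0,0.01],[0,0,0]]
    - [[0,0,0.03],[0,0,0]]
    - [[0,0,0.03],[0,0,0]]
  claw: 0.8

```text
time_s: 25.12
ee_pos: [628.5, 186.4, 87.5]
ee_rot: [179.9, 0.2, 0.1]
force: [0.8, -0.0, 0.8]
gripper_width: 72.8
```

>>> drive_tool:
  motion:
    - [[0,0,0.02],[0,0,0]]
    - [[-0.0212,-0.0234,0],[0,0,0]]
    - [[-0.0212,-0.0234,0],[0,0,0]]
    - [[-0.0212,-0.0234,0],[0,0,0]]
    - [[-0.0212,-0.0234,0],[0,0,0]]
    - [[-0.0212,-0.0234,0],[0,0,0]]
    - [[-0.0212,-0.0234,0],[0,0,0]]
    - [[-0.0212,-0.0234,0],[0,0,0]]
    - [[-0.0212,-0.0234,0],[0,0,0]]
    - [[0,0,0],[0,0,0]]
  claw: 1

```text
time_s: 25.95
ee_pos: [455.4, -3.1, 107.9]
ee_rot: [179.9, 0.2, -0.1]
force: [-0.6, -0.1, 0.9]
gripper_width: 90.9
```

```bash
python3 - <<'E'
from h import *
print(env.state()['ee_pos'],env.state()['ee_rot'])
a=[env.grab_frame(n)[:,:,::-1] for n in("wrist","scene")]
cv2.imwrite("pics/k1.png",a[0]);cv2.imwrite("pics/k1s.png",cv2.resize(a[1][130:325,230:510],None,fx=2.8,fy=2.8))
E
```

```text
[455.36360306  -3.10405788 107.9262632 ] [ 1.79928324e+02  2.09828675e-01 -8.74483324e-02]
```

View pics/k1.png

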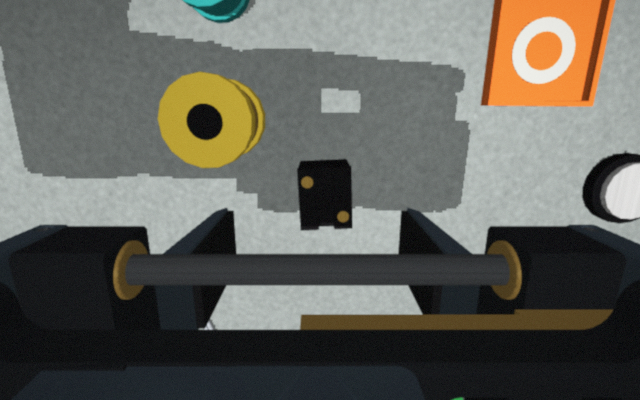

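View pics/k1s.png

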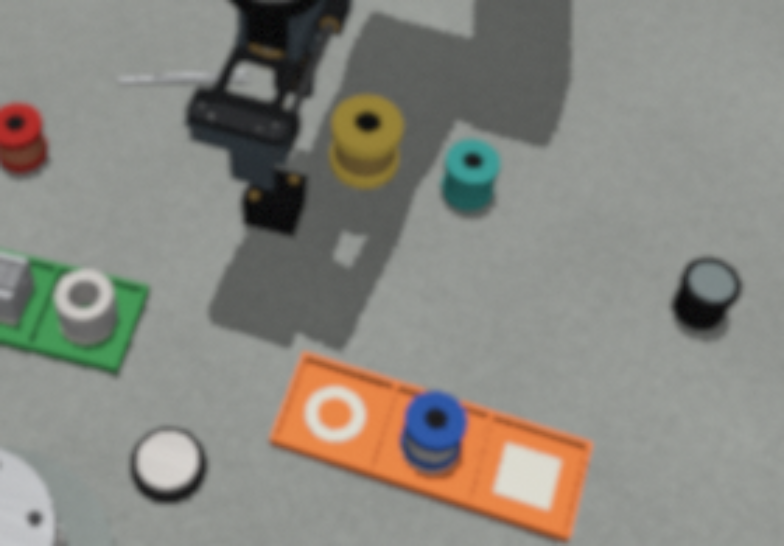

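The black block is centred between the jaws near (325,195), and blue stands in the orange disc bay. Going down partway first so the arm settles.

>>> drive_tool:
  motion:
    - [[0,0,-0.015],[0,0,0]]
    - [[0,0,-0.015],[0,0,0]]
    - [[0,0,-0.015],[0,0,0]]
    - [[0,0,-0.01],[0,0,0]]
    - [[0,0,0],[0,0,0]]
    - [[0,0,0],[0,0,0]]
    - [[0,0,0],[0,0,0]]
    - [[0,0,0],[0,0,0]]
    - [[0,0,0],[0,0,0]]
    - [[0,0,0],[0,0,0]]

```text
time_s: 26.88
ee_pos: [460.4, -0.4, 53.0]
ee_rot: [180.0, -0.1, 0.1]
force: [0.2, 0.0, 0.5]
gripper_width: 91.2
```

>>> drive_tool:
  motion:
    - [[0,0,-0.015],[0,0,0]]
    - [[0,0,-0.013],[0,0,0]]
    - [[0,0,-0.008],[0,0,0]]
    - [[0,0,-0.003],[0,0,0]]
    - [[0,0,0],[0,0,0]]
    - [[0,0,0],[0,0,0]]
    - [[0,0,0],[0,0,0]]
    - [[0,0,0],[0,0,0]]
    - [[0,0,0],[0,0,0]]
    - [[0,0,0],[0,0,0]]
  claw: 0.8

```text
time_s: 27.72
ee_pos: [460.1, -0.5, 13.8]
ee_rot: [180.0, -0.0, 0.1]
force: [0.2, -0.3, 0.3]
gripper_width: 72.9
```

>>> drive_tool:
  motion:
    - [[0,0,0],[0,0,0]]
    - [[0,0,0],[0,0,0]]
    - [[0,0,0],[0,0,0]]
    - [[0,0,0],[0,0,0]]
    - [[0,0,0],[0,0,0]]
    - [[0,0,0],[0,0,0]]
    - [[0,0,0],[0,0,0]]
    - [[0,0,0],[0,0,0]]
    - [[0,0,0],[0,0,0]]
    - [[0,0,0],[0,0,0]]
  claw: 0
  force: 40

```text
time_s: 28.55
ee_pos: [460.1, -0.5, 13.5]
ee_rot: [180.0, -0.0, 0.1]
force: [1.1, 0.3, -0.3]
gripper_width: 39.9
```

>>> drive_tool:
  motion:
    - [[0,0,0.02],[0,0,0]]
    - [[0,0,0.035],[0,0,0]]
    - [[0,0,0.035],[0,0,0]]
    - [[0.0189,0.0295,0],[0,0,0]]
    - [[0.0189,0.0295,0],[0,0,0]]
    - [[0.0189,0.0295,0],[0,0,0]]
    - [[0.0189,0.0295,0],[0,0,0]]
    - [[0.0189,0.0295,0],[0,0,0]]
    - [[0.0189,0.0295,0],[0,0,0]]
    - [[0.0189,0.0295,0],[0,0,0]]

```text
time_s: 29.38
ee_pos: [591.9, 207.4, 102.6]
ee_rot: [180.0, 0.1, 0.1]
force: [-0.4, -0.3, -1.8]
gripper_width: 40.1
```

>>> drive_tool:
  motion:
    - [[0.0189,0.0295,0],[0,0,0]]
    - [[0.0189,0.0295,0],[0,0,0]]
    - [[0,0,-0.01],[0,0,0]]
    - [[0,0,-0.02],[0,0,0]]
    - [[0,0,-0.02],[0,0,0]]
    - [[0,0,-0.02],[0,0,0]]
    - [[0,0,0],[0,0,0]]
    - [[0,0,0],[0,0,0]]
    - [[0,0,0],[0,0,0]]
    - [[0,0,0],[0,0,0]]

```text
time_s: 30.22
ee_pos: [630.9, 265.3, 35.1]
ee_rot: [-179.9, -0.1, 0.0]
force: [-0.5, -0.7, -2.3]
gripper_width: 40.0
```

```bash
python3 - <<'E'
from h import *
a=[env.grab_frame(n)[:,:,::-1] for n in("wrist","scene")]
cv2.imwrite("pics/k2.png",np.hstack([cv2.resize(a[0],(400,250)),cv2.resize(a[1][150:350,230:550],(400,250))]))
print(env.state()['ee_pos'],env.state()['ee_rot'])
E
```

```text
[630.78950691 265.27941566  35.06708166] [-1.79942454e+02 -1.43705833e-01  5.22807780e-02]
```

View pics/k2.png

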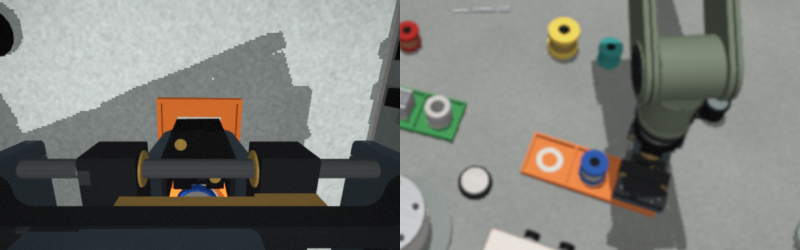

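>>> drive_tool:
  motion:
    - [[0,0,-0.007],[0,0,0]]
    - [[0,0,-0.005],[0,0,0]]
    - [[0,0,-0.003],[0,0,0]]
    - [[0,0,-0.002],[0,0,0]]
    - [[0,0,0],[0,0,0]]
    - [[0,0,0],[0,0,0]]
    - [[0,0,0],[0,0,0]]
    - [[0,0,0],[0,0,0]]
    - [[0,0,0],[0,0,0]]
    - [[0,0,0],[0,0,0]]

```text
time_s: 31.15
ee_pos: [629.5, 264.9, 17.5]
ee_rot: [180.0, 0.0, 0.1]
force: [-2.4, -0.6, 5.8]
gripper_width: 39.9
```

>>> drive_tool:
  motion:
    - [[0,0,0],[0,0,0]]
    - [[0,0,0],[0,0,0]]
    - [[0,0,0],[0,0,0]]
    - [[0,0,0],[0,0,0]]
    - [[0,0,0],[0,0,0]]
    - [[0,0,0],[0,0,0]]
    - [[0,0,0],[0,0,0]]
    - [[0,0,0.01],[0,0,0]]
    - [[0,0,0.03],[0,0,0]]
    - [[0,0,0.03],[0,0,0]]
  claw: 0.8

```text
time_s: 31.98
ee_pos: [629.0, 264.6, 86.3]
ee_rot: [179.9, 0.2, 0.1]
force: [0.5, -0.1, 0.9]
gripper_width: 72.9
```

>>> drive_tool:
  motion:
    - [[0,0,0.03],[0,0,0]]
    - [[0,0,0.03],[0,0,0]]
    - [[-0.01,0.03,0.02],[0,0,0]]
    - [[-0.01,0.03,0.02],[0,0,0]]
    - [[-0.01,0.03,0.01],[0,0,0]]
    - [[-0.01,0.03,0],[0,0,0]]
    - [[-0.01,0.03,0],[0,0,0]]
    - [[-0.01,0.03,0],[0,0,0]]
    - [[-0.01,0.03,0],[0,0,0]]
    - [[0,0,0],[0,0,0]]

```text
time_s: 32.82
ee_pos: [557.2, 480.8, 196.8]
ee_rot: [-179.8, 0.0, 0.4]
force: [-0.5, -0.4, 0.5]
gripper_width: 72.8
```

```bash
python3 - <<'E'
from h import *
a=[env.grab_frame(n)[:,:,::-1] for n in("top","scene")]
cv2.imwrite("pics/f_t.png",a[0]);cv2.imwrite("pics/f_s.png",cv2.resize(a[1][130:325,150:510],None,fx=2.2,fy=2.2))
cv2.imwrite("pics/f_s0.png",a[1])
print(env.state()['ee_pos'],env.state()['time_s'])
E
```

```text
[559.27944518 476.06626112 196.81137312] 32.9167
```

View pics/f_t.png

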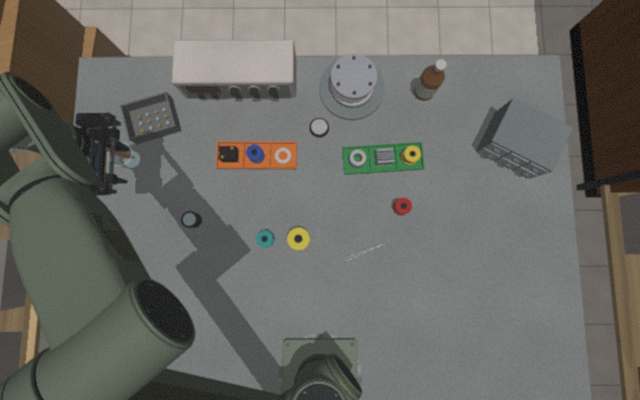

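View pics/f_s.png

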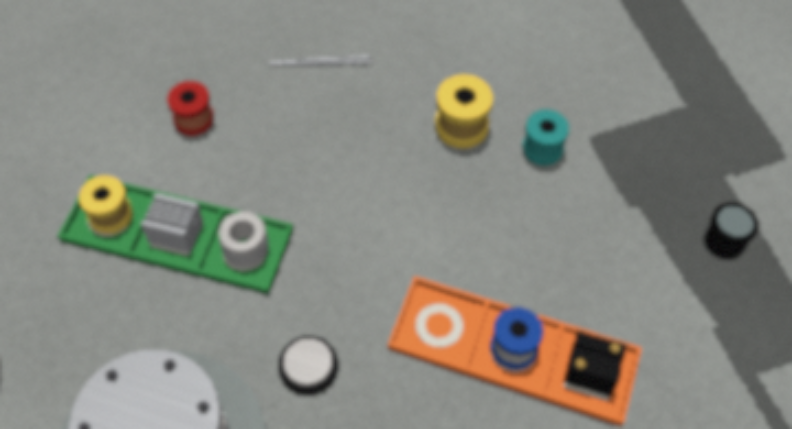

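Both kits are in place, the ring bay is empty, and red and the loupe are still at (402,206) and (190,219). One numeric check before handing in.

```bash
python3 - <<'E'
from h import *
T=cv2.imread('pics/f_t.png');S=cv2.imread('pics/f_s0.png')
ys,xs=np.mgrid[:400,:640]
def dot(I,uv,r=5):
    g=I.max(2).astype(float);u,v=uv;mm=np.zeros(g.shape,bool);mm[v-r:v+r+1,u-r:u+r+1]=True
    wt=np.where(mm,np.clip(80-g,0,None),0);return np.array([(wt*xs).sum(),(wt*ys).sum()])/wt.sum()
for nm,c,a,t,s in(("yellow",(619.1,-190.6),3.5,(412,153),(196,218)),("blue",(629.6,186.7),-.5,(257,153),(386,280)),("red",(0,0),0,(403,205),(235,174))):
    p,g=tri(ray("top",dot(T,t)),ray("scene",dot(S,s)));d=p[:2]-c;a=np.radians(a)
    print(nm,p.round(1),g.round(1),"tray",(d@[[np.cos(a),-np.sin(a)],[np.sin(a),np.cos(a)]]).round(1))
h=cv2.cvtColor(T,cv2.COLOR_BGR2HSV)
c,st,l=blob(T,T.max(2)<75,(228,154),12);print("black",c.round(1),st[4],onz("top",c,44).round(1))
m=(h[...,1]<60)&(T.max(2)>95)
c,st,l=blob(T,m,(358,158),13);e=cv2.fitEllipse(max(cv2.findContours(l.astype(np.uint8),0,1)[0],key=len));print("collar",e[0],onz("top",e[0],44).round(1))
c,st,l=blob(T,h[...,1]<60,(385,156),12);print("slotted",c.round(1),st[4],onz("top",c,44).round(1))
env.job_done();print("done")
E
```

```text
yellow [ 621.7 -268.5   47.5] 0.1 tray [ -2.1 -78. ]
blue [628.1 186.5  47.9] 0.8 tray [-1.5 -0.2]
red [ 471.8 -239.2   44.4] 0.2 tray [ 471.8 -239.2]
black [228.5 154. ] 245 [622.3 259.3  44. ]
collar (357.3514404296875, 157.31382751464844) [ 611.1 -111.4   44. ]
slotted [384.2 156.4] 307 [ 613.4 -188.5   44. ]
the job is handed in; nothing more can be done
done
```

Both kits are made up and the job is handed in at about 33 s of the 125 s allowed. The hand-in reported no verdict. The green kit (collar, then yellow spool, then slotted block) was finished before the orange one (blue spool, then black block).

**Last checks:**

| Piece | Result |
|---|---|
| Yellow spool | two-view fix about 2 mm off its bay centre, top at 47.5 mm (48 expected) |
| Blue spool | two-view fix 1.5 mm off its bay centre, top at 47.9 mm (48 expected) |
| Collar | top-view estimate about 3 mm off, upright in the picture |
| Slotted block | rough top-view outline 6 mm off |
| Black block | rough top-view outline up to about 10 mm off |
| Red spool | at (472, -239) against (472, -238.5) at the start |
| Loupe | same pixel as at the start, by eye |

- **Disagreement:** the two block outlines do not match where the gripper let go, which was within about 1 mm of each bay centre. I put this down to the outlines also taking in side faces or shadow. Both readings are inside the 15 mm limit.
- **Clear at the end:** the orange ring bay is empty, and the gripper was well clear of everything at about 197 mm height.

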